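# Two-button can release on the detailing bench

### The job

Release the spray can waiting in the two-button dispenser: with one fingertip on each red button, press both buttons fully down together, never one alone, and hold them both down until the can has rolled into the catch tray and lies still. Then let both buttons come back up and move clear. Leave the can to roll by itself without touching it, and do not disturb the bottle, the polishing pad or the brush.

Things in the scene. Friction and masses are not known exactly. Their poses are not given: they have to be found in the camera images.
- dispenser: Grey metal can dispenser fixed to the bench, 250 x 158 mm. Origin: centre of its underside. Its x axis runs level from the button panel down the ramp to the yellow-fronted catch tray, y to the left seen that way, z up. Panel: block at x -120 to -60 mm, top 105 mm up. Ramp: falls 6 degrees to the tray's stop at x = 125 (62 mm high), side walls 70 mm high, two yellow 6 mm gate bars holding the can.
- button_left_top (a point): Centre of the top of the left red round button (28 mm across), at x = -90, y = +34 mm in the dispenser frame; 125 mm above the bench when up, 116 when fully down; moves with the button. Black collar around it 40 mm across, top 113 mm up. The two buttons are 68 mm apart, centre to centre, along the dispenser's y.
- button_right_top (a point): Centre of the top face of the right red button, the same as the left one, at x = -90, y = -34 mm in the dispenser frame.
- button_left (a joint): Travel of the left button in m: 0 up, 0.009 fully down on its stop. Its spring needs about 1 N to start and 4 N to hold fully down (8 N for both buttons) and brings it back up. It lowers one gate bar, which is under the ramp from about 0.006 on; both must be down to free the can.
- button_right (a joint): Travel of the right button, the same as the left one.
- can_center (a point): Centre of the blue spray can with white cap and orange band, 56 mm across, 140 mm long, about 0.28 kg, lying on the ramp along the dispenser's y. Waiting, its centre is at x = -25, z = 80 mm in the dispenser frame (top 108 mm above the bench); in the tray it is at point tray. It takes a second or two to roll down and lie still.
- tray (a point): Where the can's centre lies when it rests in the catch tray against its yellow stop: x = 97 mm, z = 67 mm in the dispenser frame.
- bottle_mid (a point): White compound bottle standing on the bench, 54 mm across, 150 mm high; the point is its centre, half-way up. Not to be disturbed.
- pad_mid (a point): Orange round polishing pad lying flat, 128 mm across, 26 mm thick; the point is its centre. Not to be disturbed.
- brush_grip (a point): Flat brush with a wooden handle, 200 mm long, lying on the bench; the point is on its handle. Not to be disturbed.
- can: The same can as a body; its origin is the can's centre, its y axis runs along the can (towards the white cap).
Mind the look-alikes: they are no part of the job. Of the things like the can, leave any that is pink; of the rest the smaller one is meant.

How it is judged:
By the outcome, as a careful person would: the job done as asked, in the order asked, and still so for the second after the job is handed in, with the robot touching nothing.
It also fails if it takes over 32 s, if anything falls off the work surface, if the arm or the gripper's body presses on something with over 40 N, if the wrist force passes 120 N, or if a joint passes its speed limit or range.

### The arm

A 6-joint arm with a two-finger parallel gripper is mounted at the origin on the work surface. World frame = base frame: x ahead of the robot, y to its left, z up, the work surface at z = 0. Lengths are in m, angles in degrees, forces in N, time in s.
With the tool pointing down it reaches from about 0.4 to 0.825 m from the base axis. Payload 7 kg.
Tool frame: the origin (TCP) lies at the very end of the fingers, on their centre line; the grasp point (between the pads) lies 19 mm behind it; z points along the fingers, y is the line along which they close (so a half turn about z gives the same grasp; the last joint's range is limited). The gripper opens to 88 mm and grips with 3 to 60 N. Pads are 19 mm wide; open, the fingers measure 130 mm over their backs; the gripper's body (78 mm by 193 mm) begins 47 mm behind the grasp point.
Start: joints at [-52.993, 20.546, 0.682, 0, -70.136, -16.507], TCP at [0.236, -0.632, 0.227] pointing down, gripper open.
Joint ranges: [-176.03, 176.03], [-82.01, 121.73], [-58.28, 71.71], [-173.87, 95.51], [-174.79, -0.11], [-173.66, 173.66]. Speed limits (degrees/s): [136.94, 136.94, 172.46, 180, 180, 180].

### API

Orientations are given as [roll, pitch, yaw] about the fixed x, y, z axes, in that order (R = Rz(yaw) Ry(pitch) Rx(roll)).
In Python, from plant import get_state, capture, close_job, regions_of gives the robot as it stands.
- The arm moves only by the tool jog_arm, never from a script. Its argument "moves" is a list of rows, each a list of 3 entries, a list of its own where there are three numbers: the shift along the tool's x, y, z in cm, then the turn about the tool's z in degrees, then the finger opening in cm, from 0 to 8.76. A call has 1 to 12 rows; each row shifts and turns the commanded pose from where the row before left it, along the tool's axes as they then stand; what a row does not reach is not made up. A row lasts 1/8 s, in which the tool goes at most 62.5 mm and 10.7 degrees, less where a joint would pass 70% of its speed; a pose out of reach is approached as far as the arm can. A call is refused whole if a number of a shift passes 6.25 or a number of a turn 10.7, either way. A call with a gripper value outside its range is refused whole. The fingers move at their own pace and stop on an object; "newtons" is the grip in N (left out, the last holds). Time passes only in rows, so rows that do not move let the fingers close. It gives the time, the measured TCP pose, the force, the opening and the grip force at its end, in the units of the state.
- get_state(): the state, without advancing time (a new reading comes with each control period).
- capture(name): name is "side" or "top" or "wrist"; returns a dict with "pixels" (400x640x3 uint8, blue, green, red), "mtx" (3x3 intrinsics, pixels), "world_from_camera" (4x4, takes a point from camera to world coordinates); the wrist camera has in their place "hand_eye" (4x4, takes a point from camera to tool coordinates, whose origin is the TCP and whose axes are the flange's). Camera axes: x right, y down, z forward; pixel columns grow to the right and rows downward; lengths in m; the calibration is good to about 2 mm. A picture is of the moment at which its call begins: read the wrist's pose just before it. There is no depth.
- close_job(): hands the job in; it is judged then, once.
Trained networks look in a picture, given as the dict that the camera call returned (one of the last four; its "shot" number tells which), for a name from the list of things; names that differ only in an ending like _2 or _b are one class to them, and where a whole thing is asked for, a point or a joint stands for the part that bears it (a point fixed in the world has none). Each returns a list of dicts, best first, with "confidence" (0 to 1); they miss things now and then, are a little off and sometimes report something else, mostly with a low value. They report only what shows in the picture. A call takes as long as a camera call. They do not tell look-alikes from the thing itself.
- regions_of(picture, thing): "pixels" (400x640 bool, what is visible of it) and "pixel" ([column, row] in pixels, amid what is visible of it).
The state is a dict: "time_s": time; "joints": joint angles; "qd": joint speeds; "joint_torque": joint torques, N m; "tcp_pos": TCP position; "eef_rot": TCP orientation; "contact_force": force on the tool from outside, world axes, zero at the start; "moment": the same for the moment, N m; "gripper_width": finger opening in m; "gripper_force": force on a finger pad.
Only numpy, scipy, OpenCV 4.12 (cv2) and the standard library are available. Lean on these libraries where they do the work, as an engineer would, in place of code of your own. Each camera call takes 0.05 s, during which the arm holds its last target. There are 200 camera calls.

## Working session

There is one attempt and no reset: what is moved stays moved. The work goes in short steps, Python scripts to look and compute and a tool call to move; the robot and the scene stay as the last step left them, time stands still between calls to the robot, and variables do not carry over. Pictures are saved under pics/ and viewed, at most 10 in all, crops included, and the job is handed in when it is done.

Besides the shell and the picture viewer there is one more tool, called after "Emit:" as name(argument=value, ...) on one line, values as JSON. jog_arm: Moves the arm, as the interface text tells. Its arguments: {"type":"object","properties":{"moves":{"type":"array"},"newtons":{"type":"number"}},"required":["moves"]}

```bash
mkdir -p pics; ls; python3 - <<'E'
from plant import *
import cv2,numpy as np
s=get_state();print(s['time_s'],s['tcp_pos'],s['eef_rot'],s['gripper_width'])
for c in ['side','top']:
    p=capture(c);cv2.imwrite(f'pics/{c}0.png',p['pixels'])
    for n in ['dispenser','button_left','button_right','can','bottle_mid','pad_mid','brush_grip']:
        print(c,n,[(np.round(r['pixel']).tolist(),round(r['confidence'],2),int(r['pixels'].sum())) for r in regions_of(p,n)])
E
```

```text
pics
0.0 [ 0.23618369 -0.6317947   0.22565674] [ 1.79905485e+02 -7.21965427e-03 -1.59506210e+02] 0.08756169789102071
side dispenser [([316.0, 214.0], 0.74, 5114)]
side button_left [([314.0, 209.0], 0.4, 99)]
side button_right [([342.0, 200.0], 0.5, 112)]
side can [([314.0, 198.0], 0.98, 668), ([248.0, 280.0], 0.74, 3870), ([399.0, 266.0], 0.69, 1829), ([164.0, 247.0], 0.37, 837)]
side bottle_mid [([224.0, 218.0], 0.66, 1157), ([313.0, 198.0], 0.35, 626)]
side pad_mid [([318.0, 218.0], 0.73, 4911), ([389.0, 208.0], 0.69, 1125)]
side brush_grip [([168.0, 246.0], 0.7, 891)]
top dispenser [([332.0, 171.0], 0.87, 4983)]
top button_left []
top button_right [([332.0, 171.0], 0.3, 4903)]
top can [([324.0, 282.0], 0.61, 1308), ([227.0, 209.0], 0.56, 2232), ([329.0, 187.0], 0.55, 1282), ([219.0, 122.0], 0.21, 865)]
top bottle_mid [([255.0, 140.0], 0.87, 587)]
top pad_mid [([400.0, 221.0], 0.92, 1856)]
top brush_grip [([217.0, 120.0], 0.75, 851)]
```

View pics/side0.png

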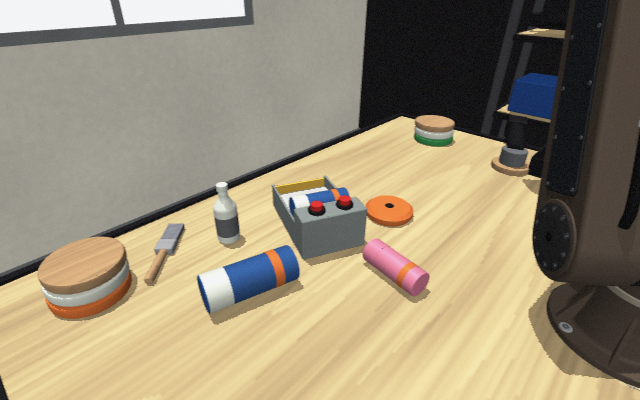

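View pics/top0.png

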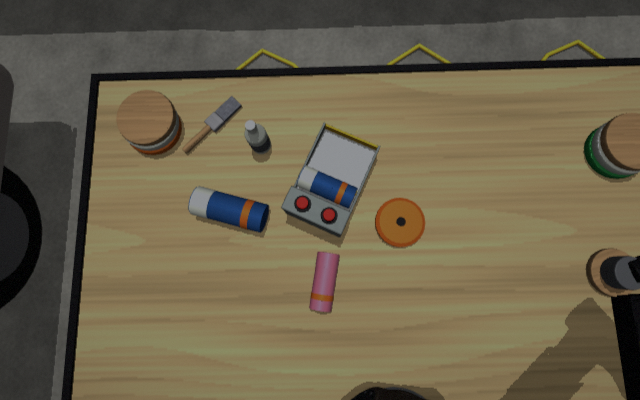

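The blue can in the dispenser is at side (314,198) and top (329,187). Its look-alikes are the larger blue can at side (248,280) / top (227,209), and the pink one at side (399,266) / top (324,282). Neither is in the dispenser. There is only one dispenser, with red buttons at about top (303,204) and (329,215), and side (317,208) and (344,202).

```bash
cat > h.py <<'E'
from plant import *
import cv2,numpy as np
from scipy.spatial.transform import Rotation as R
def tool(s):
    T=np.eye(4);T[:3,:3]=R.from_euler('xyz',s['eef_rot'],degrees=True).as_matrix();T[:3,3]=s['tcp_pos'];return T
def reds(p,box=None,lo=90):
    b,g,r=[p['pixels'][...,i].astype(int) for i in range(3)]
    m=((r>lo)&(g<0.35*r)&(b<0.4*r)).astype(np.uint8)
    n,l,st,c=cv2.connectedComponentsWithStats(m)
    return [(c[i],st[i,4],st[i,:4].tolist()) for i in range(1,n) if st[i,4]>30]
def hit(p,T,px,z):
    d=T[:3,:3]@np.linalg.inv(p['mtx'])@[px[0],px[1],1];return T[:3,3]+d*(z-T[2,3])/d[2]
E
python3 - <<'E'
from h import *
for c in ['side','top']:
    p=capture(c)
    for px,a,b in reds(p): print(c,px.round(1),a,b,hit(p,p['world_from_camera'],px,.122).round(4))
p=capture('top');x=p['pixels'][105:255,255:435];cv2.imwrite('pics/crop.png',cv2.resize(x,None,fx=4,fy=4,interpolation=2))
print(tool(get_state()).round(3))
E
```

```text
side [344.1 200.2] 101 [339, 196, 12, 10] [0.532 0.149 0.122]
side [316.2 205.8] 106 [311, 201, 12, 11] [0.5611 0.2098 0.122 ]
top [302.  202.4] 105 [297, 197, 11, 12] [0.5647 0.2051 0.122 ]
top [328.6 214.3] 111 [323, 209, 12, 12] [0.5353 0.1439 0.122 ]
[[-0.937 -0.35   0.     0.236]
 [-0.35   0.937 -0.    -0.632]
 [-0.    -0.    -1.     0.227]
 [ 0.     0.     0.     1.   ]]
```

View pics/crop.png

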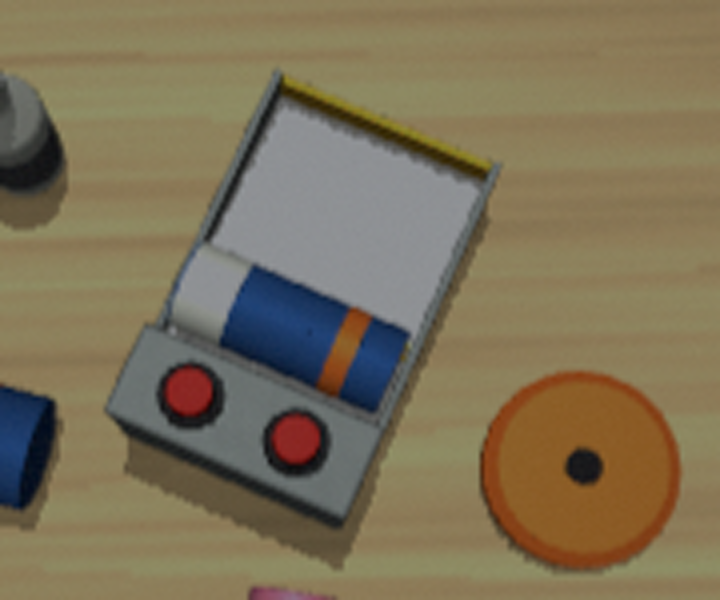

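The crop confirms the choice: the blue can with the white cap sits behind the two buttons, which are at crop (189,390) and (295,440). I'll move towards the panel with the fingers set 47 mm apart, which puts the fingertip centres 68 mm apart.

Emit:
jog_arm(moves=[[[-2.8,3.2,0],0,4.7],[[-2.8,3.2,0],0,4.7],[[-2.8,3.2,0],0,4.7],[[-2.8,3.2,0],0,4.7],[[-2.8,3.2,0],0,4.7],[[-2.8,3.2,0],0,4.7],[[-2.8,3.2,0],0,4.7],[[-2.8,3.2,0],0,4.7],[[-2.8,3.2,0],0,4.7],[[-2.8,3.2,0],0,4.7],[[-2.8,3.2,0],0,4.7],[[-2.8,3.2,0],0,4.7]])

```text
time_s: 2.45
tcp_pos: [0.417, -0.1536, 0.227]
eef_rot: [-180.0, 0.1, -159.5]
contact_force: [0.7, -0.5, -0.2]
gripper_width: 0.0473
gripper_force: 0.0
```

Emit:
jog_arm(moves=[[[-2.95,3.3,0],0,4.7],[[-2.95,3.3,0],0,4.7],[[-2.95,3.3,0],0,4.7],[[-2.95,3.3,0],0,4.7],[[-2.95,3.3,0],0,4.7],[[-2.95,3.3,0],0,4.7],[[-2.95,3.3,0],0,4.7],[[-2.95,3.3,0],0,4.7],[[0,0,0],9.2,4.7],[[0,0,0],9.2,4.7],[[0,0,0],9.2,4.7],[[0,0,0],9.2,4.7]])

```text
time_s: 3.95
tcp_pos: [0.5452, 0.1751, 0.2266]
eef_rot: [180.0, 0.0, 163.4]
contact_force: [0.7, 0.4, 0.8]
gripper_width: 0.0472
gripper_force: 0.0
```

Emit:
jog_arm(moves=[[[0,0,0],9.3,4.7],[[0,0,0],0,4.7],[[0,0,0],0,4.7]])

```text
time_s: 4.32
tcp_pos: [0.5452, 0.175, 0.2266]
eef_rot: [180.0, 0.0, 154.6]
contact_force: [0.1, -0.6, 0.1]
gripper_width: 0.047
gripper_force: 0.0
```

```bash
python3 - <<'E'
from h import *
s=get_state();T=tool(s);p=capture('wrist');cv2.imwrite('pics/w1.png',p['pixels'])
print(s['time_s'],T.round(4),s['gripper_width'],p['hand_eye'].round(3).tolist(),s['joints'])
W=T@p['hand_eye']
q=[]
for px,a,b in reds(p,lo=60): 
    h=hit(p,W,px,.1245);print(px.round(1),a,b,h.round(4)); q.append((np.linalg.inv(T)@[*h,1]).round(4))
print(q)
E
```

```text
4.325 [[-0.9033  0.4289  0.      0.5452]
 [ 0.4289  0.9033  0.      0.175 ]
 [-0.      0.     -1.      0.2266]
 [ 0.      0.      0.      1.    ]] 0.04696925145293338 [[-0.0, -0.962, -0.273, 0.074], [1.0, -0.0, 0.001, -0.0], [-0.001, -0.273, 0.962, -0.159], [0.0, 0.0, 0.0, 1.0]] [ 3.73688490e+01  1.09561335e+01 -1.25350557e+01  1.00338545e-03
 -6.65063680e+01 -1.52769033e+02]
[284.4 202.7] 744 [269, 188, 31, 31] [0.5331 0.1465 0.1245]
[357.2 202.9] 743 [343, 188, 30, 31] [0.5622 0.2071 0.1245]
[array([-0.0013, -0.0309,  0.1021,  1.    ]), array([-0.0015,  0.0363,  0.1021,  1.    ])]
```

View pics/w1.png

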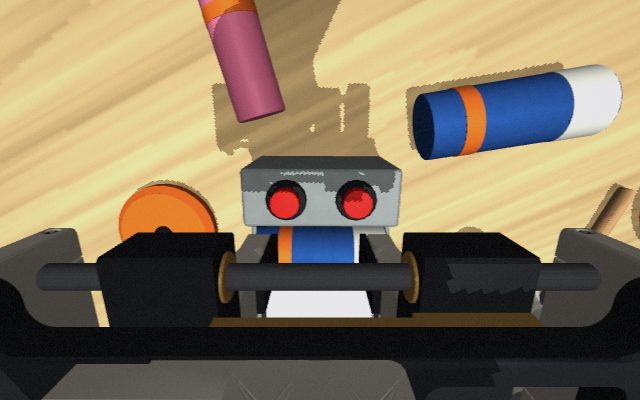

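The wrist picture shows the buttons level at (284,203) and (357,203). Their midpoint is about 2.7 mm in +y and 1.4 mm in −x from the tool centre. I'll correct for that and descend to just above them.

Emit:
jog_arm(moves=[[[-0.15,0.27,1.5],0,4.7],[[0,0,2.0],0,4.7],[[0,0,2.0],0,4.7],[[0,0,2.0],0,4.7],[[0,0,1.2],0,4.7],[[0,0,0],0,4.7],[[0,0,0],0,4.7]])

```text
time_s: 5.25
tcp_pos: [0.5481, 0.1771, 0.1401]
eef_rot: [180.0, 0.0, 154.4]
contact_force: [0.6, 0.1, 0.5]
gripper_width: 0.0468
gripper_force: 0.0
```

```bash
python3 - <<'E'
from h import *
s=get_state();T=tool(s);print(T.round(4),s['contact_force'])
p=capture('wrist');q=capture('side');W=T@p['hand_eye']
for px,a,b in reds(p,lo=60): 
    h=hit(p,W,px,.1245);print(px.round(1),a,b,(np.linalg.inv(T)@[*h,1]).round(4))
a=cv2.resize(p['pixels'][100:400,170:470],(400,400));b=cv2.resize(q['pixels'][140:260,260:380],(400,400),interpolation=2)
cv2.imwrite('pics/w2.png',np.hstack([a,b]))
E
```

```text
[[-9.020e-01  4.317e-01  8.000e-04  5.481e-01]
 [ 4.317e-01  9.020e-01  3.000e-04  1.771e-01]
 [-6.000e-04  6.000e-04 -1.000e+00  1.401e-01]
 [ 0.000e+00  0.000e+00  0.000e+00  1.000e+00]] [0.63489738 0.07365661 0.4907783 ]
[268.2 228.7] 833 [243, 215, 45, 40] [ 0.0065 -0.0314  0.0156  1.    ]
[365.7 229.4] 845 [348, 215, 44, 41] [0.006  0.0302 0.0156 1.    ]
```

View pics/w2.png

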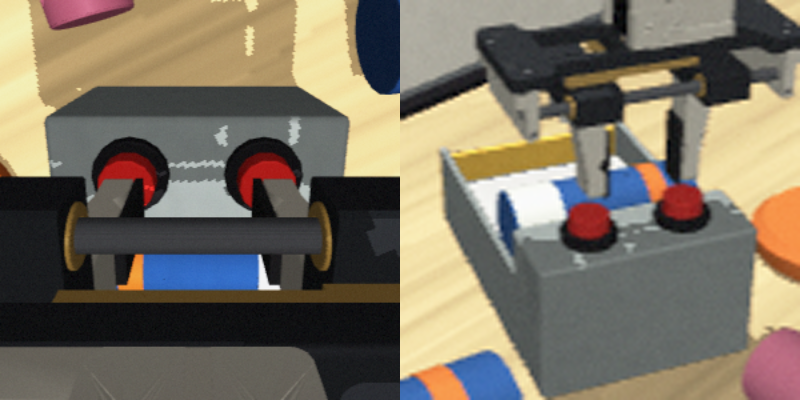

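The wrist crop shows both fingertips coming down over the two red buttons, at crop (125,180) and (270,180). In the side crop they are just above and slightly behind the buttons. I'll check the centring from the visible button edges.

```bash
python3 - <<'E'
from h import *
s=get_state();T=tool(s);p=capture('wrist');q=capture('side');t=capture('top');W=T@p['hand_eye']
for px in [(243,228),(288,228),(348,228),(392,228),(265,214.5),(369,214.5)]:
    print(px,(np.linalg.inv(T)@[*hit(p,W,px,.125),1]).round(4)[:2])
for n,c in (('side',q),('top',t)):
    C=np.linalg.inv(c['world_from_camera'])
    for y in(-.034,.034):
        v=C@T@[0,y,.0151,1];u=c['mtx']@v[:3];print(n,'predicted button top centre',(u/u[2])[:2].round(1))
    for r in reds(c): print(r)
E
```

```text
(243, 228) [ 0.0071 -0.0473]
(288, 228) [ 0.0071 -0.0189]
(348, 228) [0.0071 0.019 ]
(392, 228) [0.007  0.0468]
(265, 214.5) [ 0.0161 -0.033 ]
(369, 214.5) [0.016  0.0318]
side predicted button top centre [344.4 198.3]
side predicted button top centre [316.2 203.9]
(array([592.80833333,  33.84166667]), np.int32(120), [580, 31, 27, 6])
(array([636.91666667, 128.44444444]), np.int32(36), [634, 125, 6, 8])
(array([344.31372549, 200.41176471]), np.int32(102), [339, 196, 12, 10])
(array([316.26168224, 205.8317757 ]), np.int32(107), [311, 201, 12, 11])
top predicted button top centre [327.5 214.9]
top predicted button top centre [300.7 202.9]
```

Centred in y, and within 2 mm in x. Pressing.

Emit:
jog_arm(moves=[[[0.1,0,1.2],0,4.7],[[0,0,0.6],0,4.7],[[0,0,0.6],0,4.7],[[0,0,0.1],0,4.7],[[0,0,0],0,4.7],[[0,0,0],0,4.7]])

```text
time_s: 6.25
tcp_pos: [0.5467, 0.1773, 0.1162]
eef_rot: [180.0, 0.0, 154.4]
contact_force: [-8.0, 1.5, 17.9]
gripper_width: 0.047
gripper_force: 9.0
```

Both buttons are on their stops (18 N against the 8 N needed). Holding.

Emit:
jog_arm(moves=[[[0,0,0],0,4.7],[[0,0,0],0,4.7],[[0,0,0],0,4.7],[[0,0,0],0,4.7],[[0,0,0],0,4.7],[[0,0,0],0,4.7],[[0,0,0],0,4.7],[[0,0,0],0,4.7],[[0,0,0],0,4.7],[[0,0,0],0,4.7],[[0,0,0],0,4.7],[[0,0,0],0,4.7]])

```text
time_s: 7.75
tcp_pos: [0.5467, 0.1773, 0.1162]
eef_rot: [180.0, 0.0, 154.4]
contact_force: [-7.6, 0.3, 18.5]
gripper_width: 0.0471
gripper_force: 8.9
```

```bash
python3 - <<'E'
from h import *
o=[]
for i in range(8):
    p=capture('side');o.append(p['pixels'].astype(int))
d=[int((abs(o[i+1]-o[i])[140:240,260:380].max(2)>25).sum()) for i in range(7)];print(d,get_state()['time_s'])
t=capture('top')
a=cv2.resize(p['pixels'][140:260,260:380],(400,400),interpolation=2);b=cv2.resize(t['pixels'][110:250,270:410],(400,400),interpolation=2)
cv2.imwrite('pics/p.png',np.hstack([a,b]))
E
```

```text
[0, 0, 0, 0, 0, 0, 0] 8.15
```

View pics/p.png

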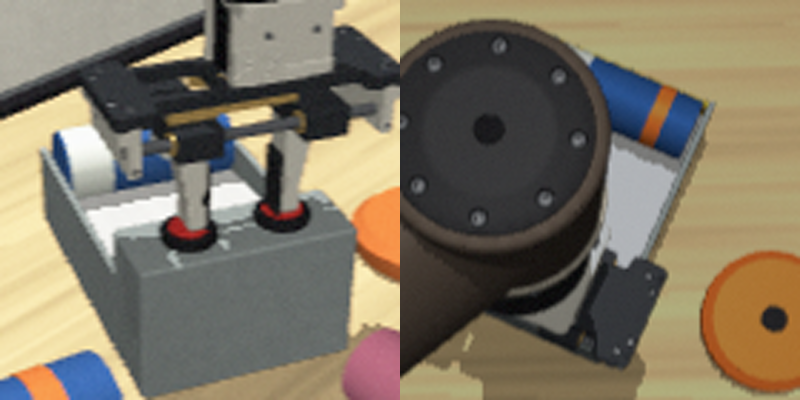

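Both buttons are down, at (190,230) and (283,212) in the left half. The can lies against the yellow stop at (650,105) in the right half, and nothing moves between frames. I'll hold a little longer, then lift straight up.

Emit:
jog_arm(moves=[[[0,0,0],0,4.7],[[0,0,0],0,4.7],[[0,0,0],0,4.7],[[0,0,0],0,4.7],[[0,0,-0.6],0,4.7],[[0,0,-1.0],0,4.7],[[0,0,-2.0],0,4.7],[[0,0,-3.0],0,4.7],[[0,0,-3.0],0,4.7],[[0,0,-2.0],0,4.7],[[0,0,0],0,4.7],[[0,0,0],0,4.7]])

```text
time_s: 9.7
tcp_pos: [0.5463, 0.177, 0.2296]
eef_rot: [-179.9, -0.1, 154.4]
contact_force: [-0.6, 0.1, -0.4]
gripper_width: 0.0467
gripper_force: 0.0
```

```bash
python3 - <<'E'
from h import *
s=get_state();p=capture('side');w=capture('wrist');print(s['time_s'],s['contact_force'],s['qd'])
for r in reds(p)[-2:]+reds(w,lo=60):print(r)
a=cv2.resize(p['pixels'][140:260,260:380],(400,400),interpolation=2);b=cv2.resize(w['pixels'],(400,400))
cv2.imwrite('pics/e.png',np.hstack([a,b]))
E
```

```text
9.7 [-0.57805294  0.13828978 -0.44588603] [-0.01342613  0.49439115 -0.34728451 -0.01674691  0.02414947  0.06020002]
(array([344.06930693, 200.33663366]), np.int32(101), [339, 196, 12, 10])
(array([316.17142857, 205.8952381 ]), np.int32(105), [310, 201, 13, 11])
(array([282.63093623, 201.9687924 ]), np.int32(737), [268, 187, 30, 31])
(array([354.78867403, 201.9281768 ]), np.int32(724), [340, 187, 31, 31])
```

View pics/e.png

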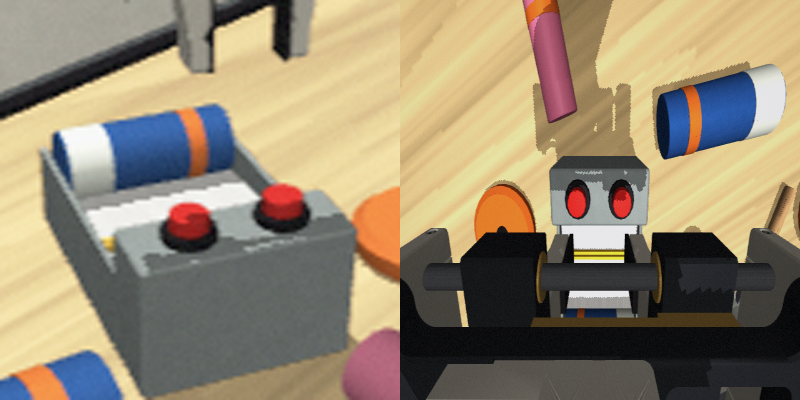

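Both buttons are back up, the gate bars are raised, the can lies in the tray at (145,150) and the gripper is clear.

```bash
python3 -c "
from plant import *
print(close_job())"
```

```text
the job is handed in; nothing more can be done
None
```

The job is done and handed in: I pressed both buttons together and held them until the blue can lay still in the catch tray, then both came back up and the gripper moved clear, with nothing else touched (about 10 s of the 32 s allowed).

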